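Load the crank-fed lacquer curing box with cauls sorted by length

ROBOT

A 6-joint arm with a two-finger parallel gripper is mounted at the origin on a cart in front of the work surface, level with it; the furniture and walls round the work are solid. World frame = base frame: x ahead of the robot, y to its left, z up, the work surface at z = 0. Lengths are in mm, angles in degrees, forces in N, time in s.
With the tool pointing down it reaches from about 350 to 850 mm from the base axis. Payload 8.1 kg.
Tool frame: the origin (TCP) lies where the fingers leave the gripper's body, on its centre line; the fingertips stand 73 mm ahead of it and the grasp point (between the pads) lies 54 mm ahead of it; z points along the fingers, y is the line along which they close (so a half turn about z gives the same grasp; the last joint's range is limited). The gripper opens to 85 mm and grips with 20 to 120 N. Pads are 22 mm wide; open, the fingers measure 114 mm over their backs; the gripper's body (76 mm by 85 mm) begins 54 mm behind the grasp point. The pads swing forward as they close: fully open they stand 13 mm farther back than shut.
Start: joints at [-77.888, 7.471, 85.268, -0, 87.261, -4.893], TCP at [175.497, -573.765, 303.892] pointing down, gripper open.
Joint ranges: [-169.43, 169.43], [-51.17, 129.36], [1.28, 143.12], [-76.62, 256.62], [0, 156.53], [-152.29, 152.29]. Speed limits (degrees/s): [136.94, 136.94, 159.86, 180, 180, 180].

INTERFACE

Orientations are given as [roll, pitch, yaw] about the fixed x, y, z axes, in that order (R = Rz(yaw) Ry(pitch) Rx(roll)).
In Python, from bench import sense, optics, r gives the robot as it stands.
- The arm moves only by the tool servo_tool, never from a script. Its argument "plan" is a list that holds one entry, the list of rows, each a list of 5 numbers: the shift along the world's x, y, z in m, then the turn about the world's z in degrees, then the finger opening in m, from 0 to 0.0854. A call has 1 to 10 rows; each row shifts and turns the commanded pose from where the row before left it; what a row does not reach is not made up. A row lasts 1/10 s, in which the tool goes at most 50 mm and 8.59 degrees, less where a joint would pass 70% of its speed; a pose out of reach is approached as far as the arm can. A call is refused whole if a number of a shift passes 0.05 or a number of a turn 8.59, either way. A call with a gripper value outside its range is refused whole. The fingers move at their own pace and stop on an object; "force" is the grip in N (left out, the last holds). Time passes only in rows, so rows that do not move let the fingers close. It gives the time, the measured TCP pose, the force, the opening and the grip force at its end, in the units of the state.
- sense(): the state, without advancing time (a new reading comes with each control period).
- optics.snapshot(name): name is "scene" or "top"; returns a dict with "frame" (384x512x3 uint8, blue, green, red), "fx", "fy", "cx", "cy" (pixels), "cam_to_world" (4x4, takes a point from camera to world coordinates). Camera axes: x right, y down, z forward; pixel columns grow to the right and rows downward; lengths in mm; the calibration is good to about 2 mm. A picture is of the moment at which its call begins. There is no depth.
- r.hand_in(): hands the job in; it is judged then, once.
The state is a dict: "time": time; "joint_pos": joint angles; "qd": joint speeds; "joint_efforts": joint torques, N m; "tool_pos": TCP position; "tcp_rot": TCP orientation; "ft_force": force on the tool from outside, world axes, zero at the start; "wrist_torque": the same for the moment, N m; "finger_gap": finger opening in mm; "grip_force": force on a finger pad.
Only numpy, scipy, OpenCV 4.12 (cv2) and the standard library are available. Lean on these libraries where they do the work, as an engineer would, in place of code of your own. Each camera call takes 0.05 s, during which the arm holds its last target. There are 200 camera calls.

TASK

Put the lacquered maple cauls into the curing box: unfold the crank's red grip fully upright and wind the tray all the way out, then lay every caul cork side down in a bay of its own lengthwise to the tray's travel, long cauls in the row of long bays (nearer the hood) and short ones in the row of short bays (nearer the front). With the grip still upright wind the tray all the way back in, then fold the grip flat onto the crank arm again. Leave the other things on the bench where they are.

Things in the scene. Friction and masses are not known exactly. Their poses are not given: they have to be found in the camera images.
- tray (a joint): position of the aluminium tray of the curing box, in m: 0 = wound fully into the white hood, 0.200 = wound fully out towards the robot. The hood stands 84 mm above the bench and is 186 mm wide; the bay floors lie 20 mm above the bench. It is geared to the crank (0.02546 m per rad, no slack), so it is moved with the crank.
- crank (a joint): crank angle in rad, 0 (tray fully in, against the stop) to 7.854 (one and a quarter turns, tray fully out, against the stop). It grows CLOCKWISE seen from above. It turns stiffly (about 0.2 N m, 3 to 4 N at the grip) and stays where it is left. At 0 the crank arm points along the hood, away from the robot; at 7.854 it points to the robot's right, across the tray's travel, away from the tray.
- grip_fold (a joint): fold angle of the crank's red grip in rad: 0 = folded flat, lying on the crank arm with its free end over the hub; 1.571 = unfolded, standing upright on the arm's outer end, against its stop (working position). Friction (0.1 N m, about 2 N at the free end) holds it at any angle.
- crank_hub (a point): the crank's vertical turning axis on the blue gearbox (84x84 mm, top 54 mm above the bench), at the height of grip_pivot (81 mm above the bench). It does not move. The steel arm is 18 mm wide, its top 10 mm below this point.
- grip_pivot (a point): the horizontal pin on the outer end of the crank arm about which the grip folds; 60 mm from crank_hub, at the same height; goes round with the crank.
- grip_end (a point): free end of the red grip on its centre line, 72 mm from grip_pivot. The grip is a round sleeve, 18 mm in diameter, that covers from 12 to 72 mm from grip_pivot and spins freely about its own length, so it can be held firmly while the crank goes round. Folded, it points from grip_pivot to the hub and a little beyond; unfolding swings the free end up and outwards about the pin by a quarter turn.
- long_bay_0 (a point): middle of the floor of bay 0 of the LONG row (the row nearer the hood; bay 0 leftmost, 2 rightmost, 58 mm apart). The tray's x axis runs into the hood and z is up. The bay floor is flush with this point; the bay is 100 mm long (x) and 34 mm wide (y); between the bays of a row are 24 mm wide spacers, 8 mm higher than the floor (as are the tray's rear and side walls and the cross rib between the rows; the tray's front plate stands 24 mm above the floor).
- short_bay_0 (a point): middle of the floor of bay 0 of the SHORT row (the row nearer the robot; bay 0 leftmost, 2 rightmost, 58 mm apart). The tray's x axis runs into the hood and z is up. The bay floor is flush with this point; the bay is 70 mm long (x) and 34 mm wide (y); between the bays of a row are 24 mm wide spacers, 8 mm higher than the floor (as are the tray's rear and side walls and the cross rib between the rows; the tray's front plate stands 24 mm above the floor).
- long_bay_1 (a point): middle of the floor of bay 1 of the LONG row (the row nearer the hood; bay 0 leftmost, 2 rightmost, 58 mm apart). The tray's x axis runs into the hood and z is up. The bay floor is flush with this point; the bay is 100 mm long (x) and 34 mm wide (y); between the bays of a row are 24 mm wide spacers, 8 mm higher than the floor (as are the tray's rear and side walls and the cross rib between the rows; the tray's front plate stands 24 mm above the floor).
- short_bay_1 (a point): middle of the floor of bay 1 of the SHORT row (the row nearer the robot; bay 0 leftmost, 2 rightmost, 58 mm apart). The tray's x axis runs into the hood and z is up. The bay floor is flush with this point; the bay is 70 mm long (x) and 34 mm wide (y); between the bays of a row are 24 mm wide spacers, 8 mm higher than the floor (as are the tray's rear and side walls and the cross rib between the rows; the tray's front plate stands 24 mm above the floor).
- long_bay_2 (a point): middle of the floor of bay 2 of the LONG row (the row nearer the hood; bay 0 leftmost, 2 rightmost, 58 mm apart). The tray's x axis runs into the hood and z is up. The bay floor is flush with this point; the bay is 100 mm long (x) and 34 mm wide (y); between the bays of a row are 24 mm wide spacers, 8 mm higher than the floor (as are the tray's rear and side walls and the cross rib between the rows; the tray's front plate stands 24 mm above the floor).
- short_bay_2 (a point): middle of the floor of bay 2 of the SHORT row (the row nearer the robot; bay 0 leftmost, 2 rightmost, 58 mm apart). The tray's x axis runs into the hood and z is up. The bay floor is flush with this point; the bay is 70 mm long (x) and 34 mm wide (y); between the bays of a row are 24 mm wide spacers, 8 mm higher than the floor (as are the tray's rear and side walls and the cross rib between the rows; the tray's front plate stands 24 mm above the floor).
- long_0: a long lacquered maple clamping caul (wooden bar with a 3 mm cork sole), 90 mm long (its x axis) x 22 mm wide (y) x 26 mm high, lying cork down on the bench at the start, or absent; origin in the middle of its underside, z up through its top.
- long_1: a long lacquered maple clamping caul (wooden bar with a 3 mm cork sole), 90 mm long (its x axis) x 22 mm wide (y) x 26 mm high, lying cork down on the bench at the start, or absent; origin in the middle of its underside, z up through its top.
- long_2: a long lacquered maple clamping caul (wooden bar with a 3 mm cork sole), 90 mm long (its x axis) x 22 mm wide (y) x 26 mm high, lying cork down on the bench at the start, or absent; origin in the middle of its underside, z up through its top.
- short_0: a short lacquered maple clamping caul (wooden bar with a 3 mm cork sole), 60 mm long (its x axis) x 22 mm wide (y) x 26 mm high, lying cork down on the bench at the start, or absent; origin in the middle of its underside, z up through its top.
- short_1: a short lacquered maple clamping caul (wooden bar with a 3 mm cork sole), 60 mm long (its x axis) x 22 mm wide (y) x 26 mm high, lying cork down on the bench at the start, or absent; origin in the middle of its underside, z up through its top.
- short_2: a short lacquered maple clamping caul (wooden bar with a 3 mm cork sole), 60 mm long (its x axis) x 22 mm wide (y) x 26 mm high, lying cork down on the bench at the start, or absent; origin in the middle of its underside, z up through its top.
- glue_bottle: bystander, to be left alone: white wood glue bottle with red cap, 57 mm wide, 175 mm tall, standing; origin in the middle of its underside.
- sanding_block: bystander, to be left alone: cork sanding block, 66x112x31 mm; origin in the middle of its underside.
- masking_tape: bystander, to be left alone: roll of masking tape lying flat, 99 mm across, 24 mm high; origin in the middle of its underside.
- block_1: bystander, to be left alone: reddish hardwood offcut, 45x70x28 mm (no caul); origin in the middle of its underside.
- try_square: bystander, to be left alone: try square lying flat, 110x158x18 mm; origin in the middle of its underside.
Things that resemble listed ones, but are neither listed nor needed, are in the scene too. Leave any blue look-alike of the long_2 alone. What is shaped like the short_0 but purple is not meant.

How it is judged (in metres and radians):
On the way, in this order (a step that is already met when the one before it is completed fails the run):
1. the crank's grip stands upright while the tray is still in (value of joint grip_fold above 1.3 rad and value of joint tray below 0.03 m), for 0.2 s.
2. the tray is wound fully out, the grip upright (value of joint grip_fold above 1.3 rad and value of joint tray above 0.19 m), for 0.2 s.
3. every caul lies in a bay of the row of its length, the tray out ((horizontal distance between long_0 and long_bay_0 below 0.012 m or horizontal distance between long_0 and long_bay_1 below 0.012 m or horizontal distance between long_0 and long_bay_2 below 0.012 m) and angle between the x axis of each of long_0, long_1, long_2, short_0, short_1, short_2 and the x axis of long_bay_0, either way round below 0.25 rad and z of each of long_0, long_1, long_2, short_0, short_1, short_2 in the frame of long_bay_0 below 0.006 m and angle between each of long_0, long_1, long_2, short_0, short_1, short_2's own z axis and vertical below 0.12 rad and (horizontal distance between long_1 and long_bay_0 below 0.012 m or horizontal distance between long_1 and long_bay_1 below 0.012 m or horizontal distance between long_1 and long_bay_2 below 0.012 m) and (horizontal distance between long_2 and long_bay_0 below 0.012 m or horizontal distance between long_2 and long_bay_1 below 0.012 m or horizontal distance between long_2 and long_bay_2 below 0.012 m) and (horizontal distance between short_0 and short_bay_0 below 0.012 m or horizontal distance between short_0 and short_bay_1 below 0.012 m or horizontal distance between short_0 and short_bay_2 below 0.012 m) and (horizontal distance between short_1 and short_bay_0 below 0.012 m or horizontal distance between short_1 and short_bay_1 below 0.012 m or horizontal distance between short_1 and short_bay_2 below 0.012 m) and (horizontal distance between short_2 and short_bay_0 below 0.012 m or horizontal distance between short_2 and short_bay_1 below 0.012 m or horizontal distance between short_2 and short_bay_2 below 0.012 m) and value of joint tray above 0.19 m), for 0.3 s.
4. the tray is wound fully in, the grip upright (value of joint grip_fold above 1.3 rad and value of joint tray below 0.008 m), for 0.2 s.
At the end, for the whole second after the job is handed in: Every caul present lies cork down in a bay of the row for its length (within 12 mm of the bay's middle, within 0.25 rad of the tray's direction, flat on the floor) and is at rest; the tray is fully in (within 8 mm), the grip folded flat (below 0.2 rad) ((horizontal distance between long_0 and long_bay_0 below 0.012 m or horizontal distance between long_0 and long_bay_1 below 0.012 m or horizontal distance between long_0 and long_bay_2 below 0.012 m) and angle between the x axis of each of long_0, long_1, long_2, short_0, short_1, short_2 and the x axis of long_bay_0, either way round below 0.25 rad and z of each of long_0, long_1, long_2, short_0, short_1, short_2 in the frame of long_bay_0 below 0.006 m and angle between each of long_0, long_1, long_2, short_0, short_1, short_2's own z axis and vertical below 0.12 rad and (horizontal distance between long_1 and long_bay_0 below 0.012 m or horizontal distance between long_1 and long_bay_1 below 0.012 m or horizontal distance between long_1 and long_bay_2 below 0.012 m) and (horizontal distance between long_2 and long_bay_0 below 0.012 m or horizontal distance between long_2 and long_bay_1 below 0.012 m or horizontal distance between long_2 and long_bay_2 below 0.012 m) and (horizontal distance between short_0 and short_bay_0 below 0.012 m or horizontal distance between short_0 and short_bay_1 below 0.012 m or horizontal distance between short_0 and short_bay_2 below 0.012 m) and (horizontal distance between short_1 and short_bay_0 below 0.012 m or horizontal distance between short_1 and short_bay_1 below 0.012 m or horizontal distance between short_1 and short_bay_2 below 0.012 m) and (horizontal distance between short_2 and short_bay_0 below 0.012 m or horizontal distance between short_2 and short_bay_1 below 0.012 m or horizontal distance between short_2 and short_bay_2 below 0.012 m) and value of joint tray below 0.008 m and value of joint grip_fold below 0.2 rad and linear speed of each of long_0, long_1, long_2, short_0, short_1, short_2 below 0.02 m/s); the robot touches nothing.
It fails at once if a bystander is shifted by more than 4 cm (distance of any of glue_bottle, sanding_block, masking_tape, block_1, try_square from where it was at the start of the episode above 0.04 m).
It fails at once if the glue bottle is knocked over (angle between glue_bottle's own z axis and vertical above 0.5 rad).
Of long_0, short_0, long_1, short_1, long_2, short_2 only 3 to 5 are there at a start; the rules pass over those that are not, and their reading is None.
At some moment in a run one of long_0, long_1, long_2, short_0, short_1, short_2 may be knocked a few centimetres aside while the robot is not near it.
Once in a run the grip may slacken for a moment while it holds something.
It also fails if it takes over 210 s, if anything falls off the work surface, if the arm or the gripper's body presses on something with over 40 N, if the wrist force passes 120 N, or if a joint passes its speed limit or range.

## Working session

There is one attempt and no reset: what is moved stays moved. The work goes in short steps, Python scripts to look and compute and a tool call to move; the robot and the scene stay as the last step left them, time stands still between calls to the robot, and variables do not carry over. Pictures are saved under pics/ and viewed, at most 14 in all, crops included, and the job is handed in when it is done.

Besides the shell and the picture viewer there is one more tool, called after ">>>" by a JSON object that holds its "method" and its "body", one argument or row to a line. servo_tool: Moves the arm, as the interface text tells. Its arguments: {"type":"object","properties":{"plan":{"type":"array"},"force":{"type":"number"}},"required":["plan"]}

```bash
mkdir -p pics; ls; cat > h.py <<'E'
import numpy as np, cv2
from bench import sense, optics, r
def snap(name,fn):
    s=optics.snapshot(name); cv2.imwrite('pics/'+fn+'.png',s['frame']); np.save('pics/'+fn+'.npy',s,allow_pickle=True); return s
def load(fn): return np.load('pics/'+fn+'.npy',allow_pickle=True).item()
def ray(s,u,v,z):
    T=np.array(s['cam_to_world']); d=T[:3,:3]@np.array([(u-s['cx'])/s['fx'],(v-s['cy'])/s['fy'],1]); o=T[:3,3]
    return o+d*(z-o[2])/d[2]
def proj(s,p):
    T=np.linalg.inv(np.array(s['cam_to_world'])); q=T[:3,:3]@np.array(p,float)+T[:3,3]
    return q[0]/q[2]*s['fx']+s['cx'], q[1]/q[2]*s['fy']+s['cy']
E
python3 - <<'E'
from h import *
for n in('top','scene'):
    s=snap(n,n+'0'); print(n,s['fx'],s['cx'],s['cy'],np.round(s['cam_to_world'],3).tolist())
    cv2.imwrite('pics/'+n+'0v.png',cv2.resize(s['frame'],(800,600),interpolation=cv2.INTER_CUBIC))
print(sense())
E
```

```text
pics
top 448.39338932257687 256.1106590846377 192.24408669218352 [[-0.016, -0.995, 0.096, 429.66], [-1.0, 0.017, 0.001, -49.511], [-0.003, -0.096, -0.995, 1359.143], [0.0, 0.0, 0.0, 1.0]]
scene 484.2805724007575 261.0645975196401 194.07852816316935 [[0.102, 0.436, -0.894, 1788.513], [0.995, -0.042, 0.093, -157.742], [0.003, -0.899, -0.438, 671.346], [0.0, 0.0, 0.0, 1.0]]
{'time': 0.1, 'joint_pos': array([-7.78872637e+01,  7.50981846e+00,  8.53228921e+01,  4.62177926e-04,
        8.72604084e+01, -4.89164677e+00]), 'qd': array([-0.00566102, -0.14595348, -0.13098992, -0.04404945,  0.00283841,
        0.08731169]), 'joint_efforts': array([ 3.92230422e-04, -5.70948672e+01, -5.01944697e+01, -1.68011020e-04,
        8.06262600e-03,  1.37843077e-05]), 'tool_pos': array([ 175.42773878, -573.39932536,  302.9606724 ]), 'tcp_rot': array([-1.79907260e+02, -8.40033408e-03,  1.70043539e+01]), 'ft_force': array([-0.50690556,  0.00356152,  0.31602977]), 'wrist_torque': array([-0.01918801, -0.0480927 , -0.04580101]), 'grip_force': 0.0, 'finger_gap': 85.14767838804906}
```

View pics/top0v.png

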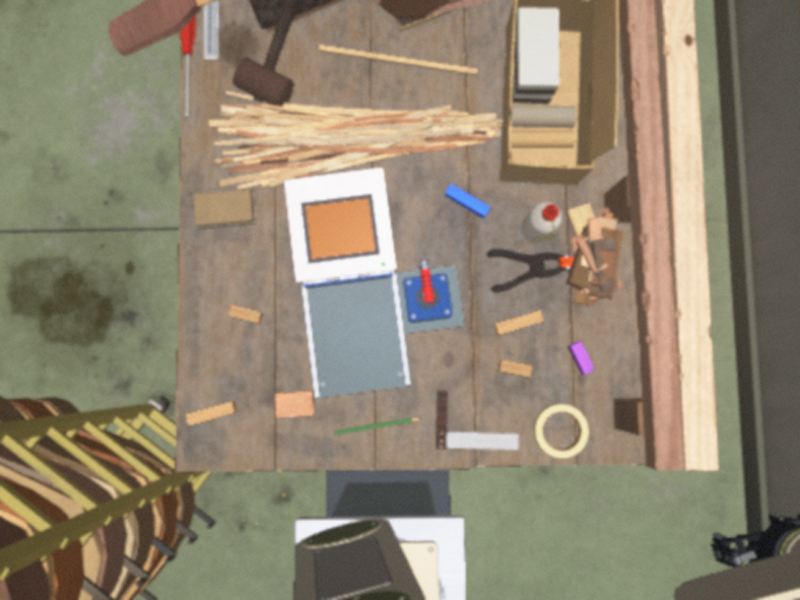

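View pics/scene0v.png

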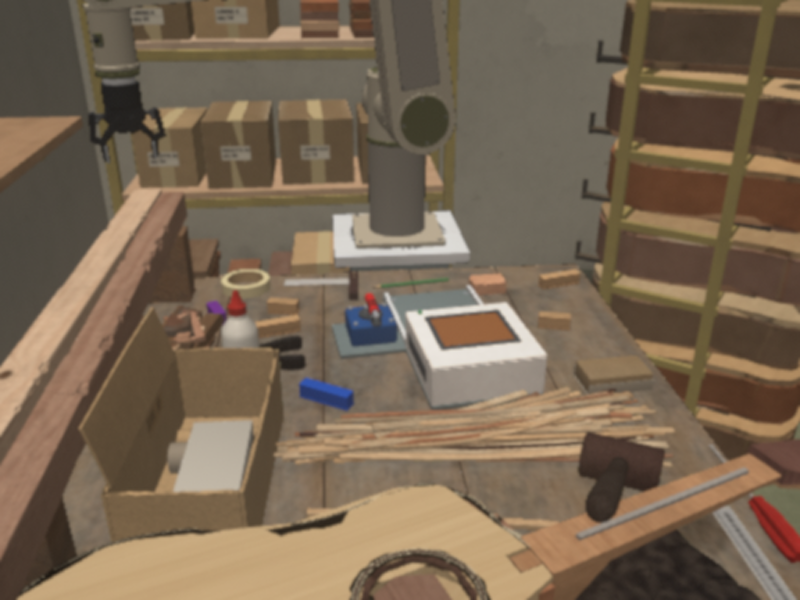

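The top view shows four cauls (scaled pixels): short at (245,314), long at (210,412), long at (519,322) and short at (516,369). The hood is at (340,225), the crank hub near (428,298), and the red grip tip points to about (424,262). I'll enlarge these areas.

```bash
python3 - <<'E'
from h import *
s=load('top0'); f=s['frame']
a=f[165:215,250:300]; b=f[180:280,110:170]; 
c1=cv2.resize(f[100:215,180:300],None,fx=5,fy=5,interpolation=cv2.INTER_CUBIC)
cv2.imwrite('pics/c1.png',c1)
def rect(u0,v0,u1,v1,z):
    p=f[v0:v1,u0:u1]; hsv=cv2.cvtColor(p,cv2.COLOR_BGR2HSV)
    m=((hsv[...,2]>150)&(hsv[...,1]>70)&(hsv[...,0]<28)).astype('uint8')
    cs,_=cv2.findContours(m,cv2.RETR_EXTERNAL,cv2.CHAIN_APPROX_NONE); c=max(cs,key=cv2.contourArea)
    pts=np.array([ray(s,x+u0,y+v0,z)[:2] for x,y in c[:,0]],np.float32)
    return np.round(cv2.minAreaRect(pts)[0],1),cv2.minAreaRect(pts)[1:], cv2.contourArea(c)
for n,(u,v) in dict(shortL=(157,201),longL=(134,264),longR=(332,206),shortR=(330,236)).items():
    print(n,rect(u-22,v-14,u+22,v+14,26))
print([ray(s,u/1.5625,v/1.5625,0)[:2].round(0) for u,v in[(428,298),(310,285),(403,385)]])
E
```

```text
shortL (array([539.2, 251.7]), ((63.902217864990234, 26.652711868286133), 74.14728546142578), 159.0)
longL (array([352.2, 314.5]), ((26.31148910522461, 93.98280334472656), 13.046623229980469), 240.0)
longR (array([ 513.3, -273.7]), ((26.588823318481445, 92.74987030029297), 15.28043270111084), 231.0)
shortR (array([ 427.2, -262.8]), ((65.69466400146484, 25.489200592041016), 77.7456283569336), 155.0)
[array([ 565., -103.]), array([594., 127.]), array([397., -51.])]
```

View pics/c1.png

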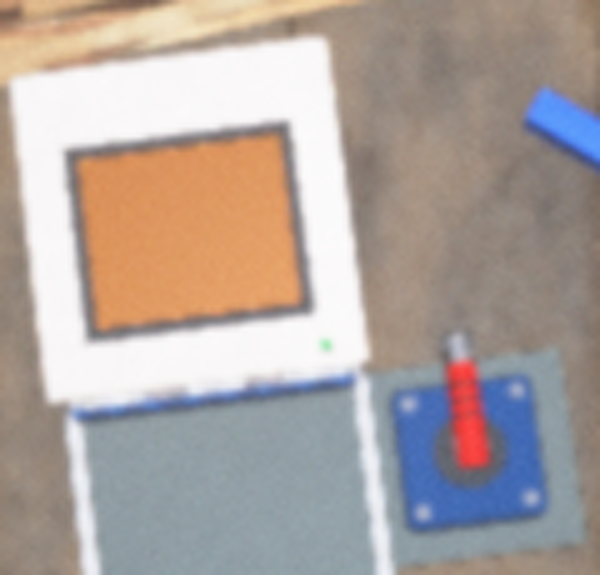

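The crop shows bolts around the hub at (408,404), (517,390), (531,497) and (423,512). The hood corners are (12,80), (328,38), (370,358) and (50,400). The grip pivot end is near (457,345) and its free end near (476,467).

```bash
python3 - <<'E'
from h import *
s=load('top0')
g=lambda u,v,z: ray(s,(u+.5)/5-.5+180,(v+.5)/5-.5+100,z)[:2]
b=np.array([g(u,v,54) for u,v in[(408,404),(517,390),(531,497),(423,512)]]); print('hub',b.mean(0))
h=np.array([g(u,v,84) for u,v in[(12,80),(328,38),(370,358),(50,400)]]); print('hood',h.round(1))
a=lambda d:np.degrees(np.arctan2(d[1],d[0]))
print(a(h[0]-h[3]),a(h[1]-h[2]),a(h[3]-h[2])-90,a(b[0]-b[3]),a(b[1]-b[2]),a(b[0]-b[1])-90)
p,e=g(457,345,81),g(475,462,85); print('piv',p,'end',e,a(p-e))
f=s['frame']
for n,(u,v) in dict(shortL=(157,201),longL=(134,264),longR=(332,206),shortR=(330,236)).items():
    u0,v0=u-22,v-14; hsv=cv2.cvtColor(f[v0:v+14,u0:u+22],cv2.COLOR_BGR2HSV)
    m=((hsv[...,2]>150)&(hsv[...,1]>70)&(hsv[...,0]<28)).astype('uint8')
    c=max(cv2.findContours(m,0,1)[0],key=cv2.contourArea)
    rc=cv2.minAreaRect(np.array([ray(s,x+u0,y+v0,13)[:2] for x,y in c[:,0]],np.float32)); print(n,np.round(rc[0],1),rc[2])
E
```

```text
hub [562.52383544 -99.45406367]
hood [[780.4 163.3]
 [802.3 -20.7]
 [613.9 -42.1]
 [592.7 141.6]]
6.58706715643127 6.495679374352887 6.581723657933807 6.844993323547398 6.125867342163229 6.4091410309555386
piv [621.00507793 -92.32071546] end [ 552.78967123 -101.13434596] 7.361997858569297
shortL [540.3 254.7] 74.14727020263672
longL [351.4 318. ] 13.046653747558594
longR [ 514.2 -275.8] 15.28039836883545
shortR [ 427.2 -264.9] 77.74567413330078
```

>>> {"method": "servo_tool", "body": {
  "plan": [
    [[0.0276,0.0338,0,-1.5,0.05],[0.0276,0.0338,0,-1.5,0.05],[0.0276,0.0338,0,-1.5,0.05],[0.0276,0.0338,0,-1.5,0.05],[0.0276,0.0338,0,-1.5,0.05],[0.0276,0.0338,0,-1.5,0.05],[0.0276,0.0338,0,-1.5,0.05],[0.0276,0.0338,0,0,0.05],[0.0276,0.0338,0,0,0.05],[0.0276,0.0338,0,0,0.05]]
  ]
}}

```text
time: 1.1
tool_pos: [452.2, -234.1, 303.6]
tcp_rot: [-180.0, 0.0, 6.5]
ft_force: [0.1, -0.4, -0.7]
finger_gap: 50.2
grip_force: 0.0
```

>>> {"method": "servo_tool", "body": {
  "plan": [
    [[0.0276,0.0338,-0.02,0,0.05],[0.0276,0.0338,-0.03,0,0.05],[0.0276,0.0338,-0.03,0,0.05],[0.0282,0.0344,-0.03,0,0.05],[0,0,0,0,0.05],[0,0,0,0,0.05],[0,0,0,0,0.05]]
  ]
}}

```text
time: 1.8
tool_pos: [557.5, -106.8, 200.0]
tcp_rot: [180.0, -0.0, 6.5]
ft_force: [-1.0, -0.9, 0.8]
finger_gap: 50.2
grip_force: 0.0
```

>>> {"method": "servo_tool", "body": {
  "plan": [
    [[0.005,0.0073,-0.02,0,0.05],[0,0,-0.02,0,0.05],[0,0,-0.01,0,0.05],[0,0,-0.008,0,0.05],[0,0,0,0,0.05],[0,0,0,0,0.05]]
  ]
}}

```text
time: 2.4
tool_pos: [562.8, -99.3, 142.2]
tcp_rot: [180.0, -0.1, 6.5]
ft_force: [0.3, 1.0, 0.5]
finger_gap: 50.1
grip_force: 0.0
```

```bash
python3 - <<'E'
from h import *
t=snap('top','t1')['frame'][130:230,220:330]; s=snap('scene','s1')['frame'][150:250,180:290]
cv2.imwrite('pics/c2.png',np.hstack([cv2.resize(x,(400,364),interpolation=cv2.INTER_CUBIC) for x in(t,s)]))
E
```

```text
(no output)
```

View pics/c2.png

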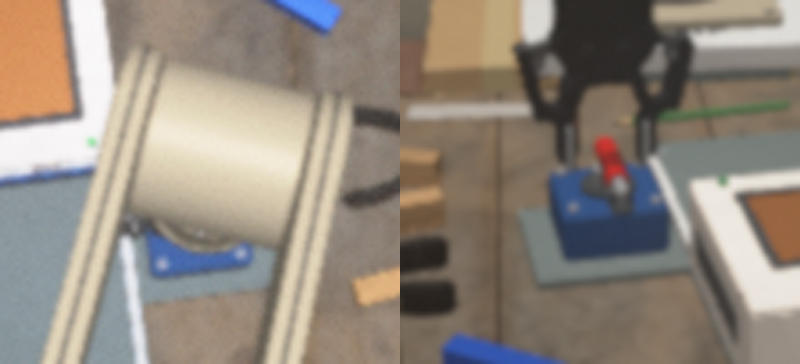

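In the right panel the fingers straddle the red grip's free end at (607,150), centred on it. I'll close lightly.

>>> {"method": "servo_tool", "body": {
  "plan": [
    [[0,0,0,0,0.012],[0,0,0,0,0.012],[0,0,0,0,0.012],[0,0,0,0,0.012],[0,0,0,0,0.012],[0,0,0,0,0.012]]
  ],
  "force": 25
}}

```text
time: 3.1
tool_pos: [562.8, -98.8, 142.0]
tcp_rot: [180.0, -0.0, 6.5]
ft_force: [-2.0, 2.0, 5.5]
finger_gap: 19.4
grip_force: 24.5
```

>>> {"method": "servo_tool", "body": {
  "plan": [
    [[0.0009,0.0001,0.0104,0,0.012],[0.0027,0.0003,0.0101,0,0.012],[0.0044,0.0005,0.0095,0,0.012],[0.006,0.0007,0.0086,0,0.012],[0.0073,0.0008,0.0074,0,0.012],[0.0085,0.001,0.006,0,0.012],[0.0094,0.0011,0.0044,0,0.012],[0,0,0,0,0.012]]
  ]
}}

```text
time: 3.9
tool_pos: [603.5, -94.1, 199.1]
tcp_rot: [180.0, -0.2, 6.5]
ft_force: [-0.5, -0.3, 1.7]
finger_gap: 16.8
grip_force: 17.7
```

```bash
python3 - <<'E'
from h import *
s=snap('scene','s2')['frame'][130:240,180:290]
cv2.imwrite('pics/c3.png',cv2.resize(s,(500,500),interpolation=cv2.INTER_CUBIC))
E
```

```text
(no output)
```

View pics/c3.png

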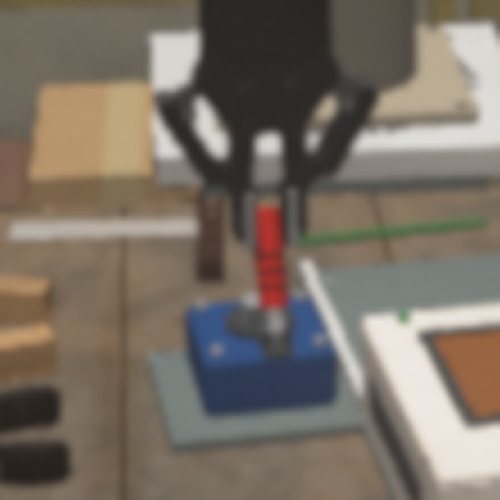

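The red grip stands steeply between the fingers, from (270,205) at the top to (275,305) at the bottom. Next I finish the arc.

>>> {"method": "servo_tool", "body": {
  "plan": [
    [[0.01,0.0011,0.0027,0,0.012],[0.0103,0.0012,0.0009,0,0.012],[0.003,0.0003,0,0,0.012],[0,0,0,0,0.012],[0,0,0,0,0.012]]
  ],
  "force": 40
}}

```text
time: 4.45
tool_pos: [625.1, -91.9, 201.4]
tcp_rot: [180.0, -0.0, 6.5]
ft_force: [0.0, -1.0, -1.3]
finger_gap: 14.6
grip_force: 38.7
```

```bash
python3 - <<'E'
from h import *
s=snap('scene','s3');u0,v0=220,140
c=cv2.resize(s['frame'][v0:v0+70,u0:u0+70],(560,560),interpolation=cv2.INTER_CUBIC)
cv2.imwrite('pics/c4.png',c)
P=np.array([622.1,-92.6,81])
for ph in(90,80,70,60):
    a=np.radians(ph); d=np.array([-.9936*np.cos(a),-.113*np.cos(a),np.sin(a)])
    print(ph,[tuple(np.round((np.array(proj(s,P+d*L))-[u0,v0]+.5)*8)) for L in(12,72)])
E
```

```text
90 [(np.float64(165.0), np.float64(462.0)), (np.float64(162.0), np.float64(299.0))]
80 [(np.float64(164.0), np.float64(460.0)), (np.float64(156.0), np.float64(287.0))]
70 [(np.float64(163.0), np.float64(459.0)), (np.float64(150.0), np.float64(282.0))]
60 [(np.float64(162.0), np.float64(459.0)), (np.float64(144.0), np.float64(283.0))]
```

View pics/c4.png

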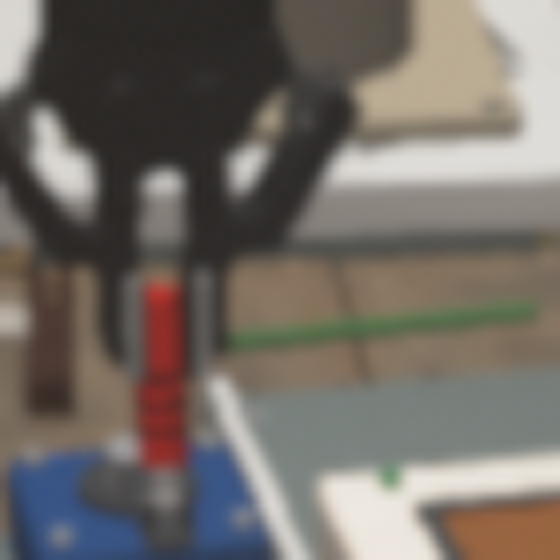

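The red grip looks upright: red runs from (163,285) to (163,465), which matches the projection for 90°. I'll regrasp it centred and lower before winding.

>>> {"method": "servo_tool", "body": {
  "plan": [
    [[0,0,0,0,0.035],[0,0,0,0,0.035],[-0.002,-0.0005,-0.01,0,0.035],[0,0,0,0,0.012],[0,0,0,0,0.012],[0,0,0,0,0.012],[0,0,0,0,0.012]]
  ],
  "force": 50
}}

```text
time: 5.2
tool_pos: [622.2, -92.0, 190.0]
tcp_rot: [-180.0, 0.1, 6.5]
ft_force: [-0.9, -0.0, -7.2]
finger_gap: 16.6
grip_force: 48.8
```

```bash
python3 - <<'E'
import numpy as np
p=np.array([622.2,-92.0]);h=np.array([562.5,-99.5])
q=p/1000
for i in range(1,31):
    t=np.radians(6.5-15*i); w=np.round((h+59.3*np.array([np.cos(t),np.sin(t)]))/1000-q,4); q=q+w
    print(f"[{w[0]:.4f}, {w[1]:.4f}, 0, 0, 0.012],",end='\n' if i%10==0 else ' ')
E
```

```text
[-0.0011, -0.0163, 0, 0, 0.012], [-0.0042, -0.0148, 0, 0, 0.012], [-0.0080, -0.0133, 0, 0, 0.012], [-0.0111, -0.0108, 0, 0, 0.012], [-0.0136, -0.0075, 0, 0, 0.012], [-0.0150, -0.0037, 0, 0, 0.012], [-0.0155, 0.0003, 0, 0, 0.012], [-0.0148, 0.0042, 0, 0, 0.012], [-0.0133, 0.0080, 0, 0, 0.012], [-0.0108, 0.0111, 0, 0, 0.012],
[-0.0075, 0.0136, 0, 0, 0.012], [-0.0037, 0.0150, 0, 0, 0.012], [0.0003, 0.0155, 0, 0, 0.012], [0.0042, 0.0148, 0, 0, 0.012], [0.0080, 0.0133, 0, 0, 0.012], [0.0111, 0.0108, 0, 0, 0.012], [0.0136, 0.0075, 0, 0, 0.012], [0.0150, 0.0037, 0, 0, 0.012], [0.0155, -0.0003, 0, 0, 0.012], [0.0148, -0.0042, 0, 0, 0.012],
[0.0133, -0.0080, 0, 0, 0.012], [0.0108, -0.0111, 0, 0, 0.012], [0.0075, -0.0136, 0, 0, 0.012], [0.0037, -0.0150, 0, 0, 0.012], [-0.0003, -0.0155, 0, 0, 0.012], [-0.0042, -0.0148, 0, 0, 0.012], [-0.0080, -0.0133, 0, 0, 0.012], [-0.0111, -0.0108, 0, 0, 0.012], [-0.0136, -0.0075, 0, 0, 0.012], [-0.0150, -0.0037, 0, 0, 0.012],
```

>>> {"method": "servo_tool", "body": {
  "plan": [
    [[-0.0011,-0.0163,0,0,0.012],[-0.0042,-0.0148,0,0,0.012],[-0.008,-0.0133,0,0,0.012],[-0.0111,-0.0108,0,0,0.012],[-0.0136,-0.0075,0,0,0.012],[0,0,0,0,0.012]]
  ]
}}

```text
time: 5.8
tool_pos: [584.2, -156.1, 191.4]
tcp_rot: [179.9, 0.0, 6.4]
ft_force: [-2.6, -4.1, -6.6]
finger_gap: 16.5
grip_force: 60.4
```

```bash
python3 - <<'E'
from h import *
t=snap('top','t4')['frame'][120:270,170:320]; s=snap('scene','s4')['frame'][130:250,180:300]
cv2.imwrite('pics/c5.png',np.hstack([cv2.resize(x,(400,400),interpolation=cv2.INTER_CUBIC) for x in(t,s)]))
E
```

```text
(no output)
```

View pics/c5.png

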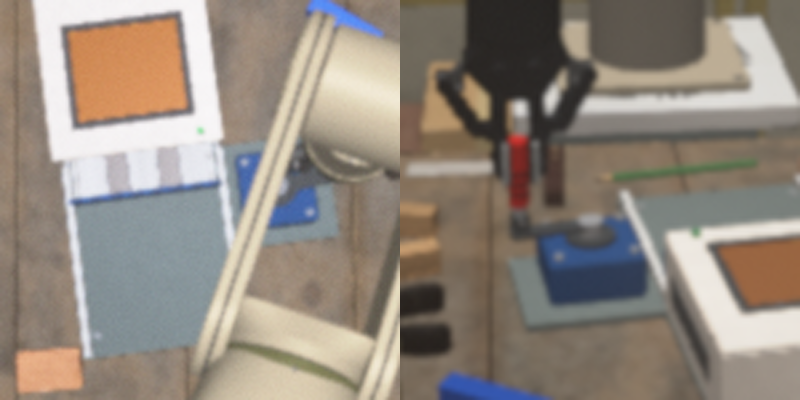

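The tray has come out (edge at (145,195), left panel) and the grip is upright at (518,170) in the right panel. I'll keep winding.

>>> {"method": "servo_tool", "body": {
  "plan": [
    [[-0.015,-0.0037,0,0,0.012],[-0.0155,0.0003,0,0,0.012],[-0.0148,0.0042,0,0,0.012],[-0.0133,0.008,0,0,0.012],[-0.0108,0.0111,0,0,0.012],[-0.0075,0.0136,0,0,0.012],[-0.0037,0.015,0,0,0.012],[0.0003,0.0155,0,0,0.012],[0.0042,0.0148,0,0,0.012],[0.008,0.0133,0,0,0.012]]
  ]
}}

```text
time: 6.9
tool_pos: [519.5, -63.5, 192.0]
tcp_rot: [179.7, -0.3, 6.5]
ft_force: [12.9, -14.6, -14.6]
finger_gap: 16.2
grip_force: 59.5
```

>>> {"method": "servo_tool", "body": {
  "plan": [
    [[0.0111,0.0108,0,0,0.012],[0.0136,0.0075,0,0,0.012],[0.015,0.0037,0,0,0.012],[0.0155,-0.0003,0,0,0.012],[0.0148,-0.0042,0,0,0.012],[0.0133,-0.008,0,0,0.012],[0.0108,-0.0111,0,0,0.012],[0.0075,-0.0136,0,0,0.012],[0.0037,-0.015,0,0,0.012],[0,0,0,0,0.012]]
  ]
}}

```text
time: 7.9
tool_pos: [625.4, -93.0, 192.7]
tcp_rot: [180.0, -0.4, 6.5]
ft_force: [10.2, -1.0, -4.8]
finger_gap: 16.2
grip_force: 58.4
```

>>> {"method": "servo_tool", "body": {
  "plan": [
    [[0,-0.0155,0,0,0.012],[-0.0038,-0.0148,0,0,0.012],[-0.0075,-0.0133,0,0,0.012],[-0.0106,-0.0108,0,0,0.012],[-0.0131,-0.0075,0,0,0.012],[-0.0145,-0.0037,0,0,0.012],[-0.003,0,0,0,0.012],[0,0,0,0,0.012]]
  ]
}}

```text
time: 8.7
tool_pos: [573.7, -158.0, 193.2]
tcp_rot: [179.9, -0.6, 6.5]
ft_force: [19.0, 0.2, -10.5]
finger_gap: 16.2
grip_force: 58.0
```

```bash
python3 - <<'E'
from h import *
t=snap('top','t5')['frame'][100:270,150:320]; s=snap('scene','s5')['frame'][130:250,180:300]
cv2.imwrite('pics/c6.png',np.hstack([cv2.resize(x,(400,400),interpolation=cv2.INTER_CUBIC) for x in(t,s)]))
E
```

```text
(no output)
```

View pics/c6.png

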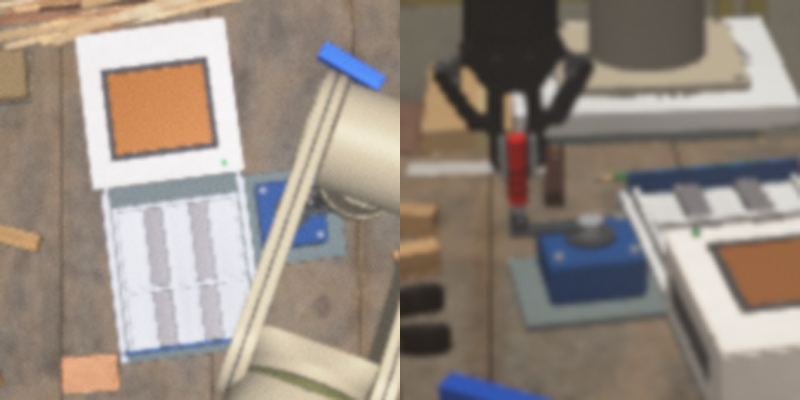

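The tray appears fully out, with its front plate at (185,350) in the left panel, and 19 N at the end indicates the stop. I'll release, lift and head for the right-hand long caul.

>>> {"method": "servo_tool", "body": {
  "plan": [
    [[0,0,0,0,0.05],[0,0,0,0,0.05],[0,0,0,0,0.05],[0,0,0.04,0,0.05],[0,0,0.045,0,0.05],[-0.006,-0.012,0.02,8.5,0.05],[-0.006,-0.012,0,8.5,0.05],[-0.006,-0.012,0,8.5,0.05],[-0.006,-0.012,0,8.5,0.05],[-0.006,-0.012,0,8.5,0.05]]
  ]
}}

```text
time: 9.8
tool_pos: [539.4, -219.0, 296.6]
tcp_rot: [180.0, -0.0, 49.3]
ft_force: [0.7, -0.1, -0.4]
finger_gap: 50.2
grip_force: 0.0
```

>>> {"method": "servo_tool", "body": {
  "plan": [
    [[-0.006,-0.012,0,8.5,0.05],[-0.006,-0.012,0,8.5,0.05],[-0.006,-0.012,0,8.5,0.05],[-0.006,-0.012,0,8.5,0.05],[0,0,0,8.5,0.05],[0,0,0,8.5,0.05],[0,0,0,5,0.05],[0,0,0,0,0.05]]
  ]
}}

```text
time: 10.6
tool_pos: [515.7, -266.6, 296.5]
tcp_rot: [180.0, 0.0, 105.1]
ft_force: [-0.4, -0.3, 0.2]
finger_gap: 50.4
grip_force: 0.0
```

```bash
python3 - <<'E'
from h import *
s=snap('top','t6'); t=s['frame']
cv2.imwrite('pics/c7.png',cv2.resize(t[150:290,170:320],(750,700)[:2] and (640,597),interpolation=cv2.INTER_CUBIC))
E
```

```text
(no output)
```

View pics/c7.png

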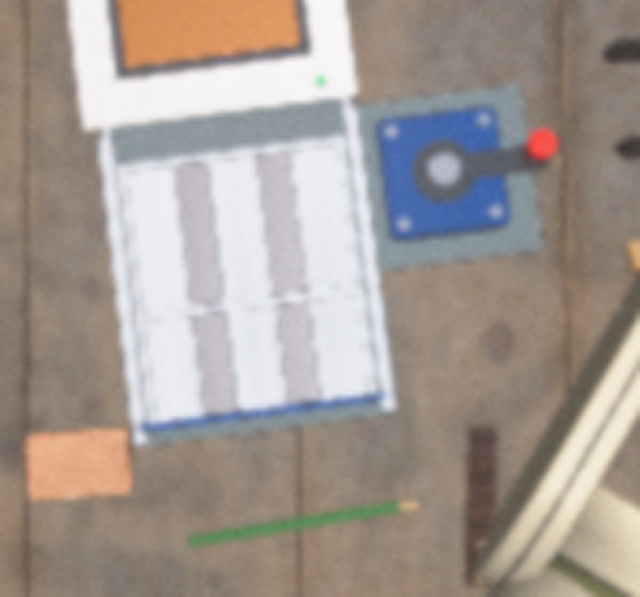

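The picture shows the tray out with the red grip end at (542,143), upright. The spacers are at (200,233) and (282,223) in the long row, and (216,363) and (299,353) in the short row. Now the bay positions.

```bash
python3 - <<'E'
from h import *
s=load('t6'); k=640/150
def g(u,v,z): return ray(s,(u+.5)/k-.5+170,(v+.5)/k-.5+150,z)[:2]
P=lambda L,z:np.mean([g(u,v,z) for u,v in L],0)
L1=P([(176,168),(208,163),(224,298),(192,303)],28);L2=P([(258,155),(290,150),(306,290),(274,296)],28)
S1=P([(195,318),(226,312),(238,408),(206,415)],28);S2=P([(278,307),(309,302),(321,397),(289,405)],28)
print(L1,L2,S1,S2, L1-L2, S1-S2, (L1+L2-S1-S2)/2)
a=np.radians(6.5);x=np.array([np.cos(a),np.sin(a)]);y=np.array([-x[1],x[0]])
cL,cS=(L1+L2)/2,(S1+S2)/2
for n,c in(('L',cL),('S',cS)): print(n,[np.round(c+58*i*y,1) for i in(1,0,-1)])
print('grip',g(542,143,153),'hub',g(444,170,75))
print('rear rib/edge',g(233,150,28),g(247,298,28),g(263,413,44))
# tray axis through hood centre
hc=np.array([697.3,60.5]); print('lateral',(cL-hc)@y,(cS-hc)@y)
E
```

```text
[524.80515617  70.1804617 ] [531.03211414  12.90874387] [434.10883154  59.63224722] [440.40581753   2.03603393] [-6.22695797 57.27171784] [-6.29698599 57.5962133 ] [90.66131062 10.71046221]
L [array([521.4,  99.2]), array([527.9,  41.5]), array([534.5, -16.1])]
S [array([430.7,  88.5]), array([437.3,  30.8]), array([443.8, -26.8])]
grip [ 569.33419035 -158.54746941] hub [561.14257255 -99.04098732]
rear rib/edge [582.50417074  46.58819992] [478.82579969  37.85344472] [399.63397072  26.68933356]
lateral 0.34096566876750956 -0.03749641917647286
```

>>> {"method": "servo_tool", "body": {
  "plan": [
    [[-0.0015,-0.0092,-0.045,0,0.05],[0,0,-0.045,0,0.05],[0,0,-0.045,0,0.05],[0,0,-0.045,0,0.05],[0,0,-0.0335,0,0.05],[0,0,0,0,0.05],[0,0,0,0,0.015],[0,0,0,0,0.015],[0,0,0,0,0.015],[0,0,0,0,0.015]]
  ],
  "force": 60
}}

```text
time: 11.65
tool_pos: [516.0, -276.9, 86.0]
tcp_rot: [179.8, 0.2, 105.0]
ft_force: [-0.5, 0.6, 8.0]
finger_gap: 20.5
grip_force: 61.2
```

>>> {"method": "servo_tool", "body": {
  "plan": [
    [[0,0,0.04,0,0.015],[0,0,0.05,0,0.015],[0,0,0.05,-8.5,0.015],[0,0,0.05,-8.5,0.015],[0.0018,0.029,0,-8.5,0.015],[0.0018,0.029,0,-8.5,0.015],[0.0018,0.029,0,-8.5,0.015],[0.0018,0.029,0,-8.5,0.015],[0.0018,0.029,0,-8.5,0.015],[0.0018,0.029,0,-8.5,0.015]]
  ]
}}

```text
time: 12.65
tool_pos: [525.2, -100.7, 274.4]
tcp_rot: [179.9, -0.1, 36.6]
ft_force: [0.8, -1.0, 0.1]
finger_gap: 20.3
grip_force: 60.2
```

>>> {"method": "servo_tool", "body": {
  "plan": [
    [[0.0018,0.029,0,-8.5,0.015],[0.0018,0.029,0,-8.5,0.015],[0.0018,0.029,0,-8.5,0.015],[0,0,0,-5,0.015],[0,0,0,0,0.015],[0,0,0,0,0.015]]
  ]
}}

```text
time: 13.25
tool_pos: [530.6, -15.0, 273.7]
tcp_rot: [180.0, -0.1, 6.7]
ft_force: [0.1, -0.9, 0.0]
finger_gap: 20.1
grip_force: 60.2
```

>>> {"method": "servo_tool", "body": {
  "plan": [
    [[0.0027,-0.0011,-0.045,0,0.015],[0,0,-0.045,0,0.015],[0,0,-0.045,0,0.015],[0,0,-0.018,0,0.015],[0,0,-0.006,0,0.015],[0,0,-0.006,0,0.015],[0,0,0,0,0.015],[0,0,0,0,0.015]]
  ]
}}

```text
time: 14.05
tool_pos: [534.3, -16.2, 109.5]
tcp_rot: [180.0, -0.2, 6.5]
ft_force: [1.3, -0.2, -0.8]
finger_gap: 20.1
grip_force: 60.2
```

>>> {"method": "servo_tool", "body": {
  "plan": [
    [[-0.001,0,-0.002,0,0.015],[0,0,-0.001,0,0.015],[0,0,0,0,0.015],[0,0,0,0,0.045],[0,0,0,0,0.045],[0,0,0,0,0.045],[0,0,0.04,0,0.045],[0,0,0.045,0,0.045],[0,0,0.045,0,0.045],[0,0,0.04,0,0.045]]
  ]
}}

```text
time: 15.05
tool_pos: [532.1, -15.9, 277.1]
tcp_rot: [180.0, -0.1, 6.5]
ft_force: [1.7, 0.2, -0.7]
finger_gap: 45.2
grip_force: 0.0
```

>>> {"method": "servo_tool", "body": {
  "plan": [
    [[-0.012,-0.028,0,8,0.05],[-0.012,-0.028,0,8,0.05],[-0.012,-0.028,0,8,0.05],[-0.012,-0.028,0,8,0.05],[-0.012,-0.028,0,8,0.05],[-0.012,-0.028,0,8,0.05],[-0.012,-0.028,0,8,0.05],[-0.012,-0.028,0,8,0.05],[-0.012,-0.028,0,7,0.05]]
  ]
}}

```text
time: 15.95
tool_pos: [423.4, -268.9, 274.7]
tcp_rot: [180.0, -0.0, 77.8]
ft_force: [-0.2, -0.4, 0.3]
finger_gap: 50.4
grip_force: 0.0
```

```bash
cat >> h.py <<'E'
def caul(s,u,v,z=13,w=24,h=16):
    f=s['frame'];u0,v0=u-w,v-h; hsv=cv2.cvtColor(f[v0:v+h,u0:u+w],cv2.COLOR_BGR2HSV)
    m=((hsv[...,2]>140)&(hsv[...,1]>70)&(hsv[...,0]<28)).astype('uint8')
    cs=cv2.findContours(m,0,1)[0]
    if not cs: return None
    c=max(cs,key=cv2.contourArea)
    rc=cv2.minAreaRect(np.array([ray(s,x+u0,y+v0,z)[:2] for x,y in c[:,0]],np.float32))
    return np.round(rc[0],1),np.round(rc[1],1),round(rc[2],1)
E
python3 - <<'E'
from h import *
s=snap('top','t7'); print(sense()['tool_pos'])
u,v=map(int,proj(s,(534,-16,46))); print('placed',caul(s,u,v,33,20,26))
for n,(u,v) in dict(shortL=(157,201),longL=(134,264),shortR=(330,236)).items(): print(n,caul(s,u,v))
E
```

```text
[ 421.85992441 -272.31527206  274.73981237]
placed (array([533.7, -16.1]), array([86.7, 17.3]), 6.3)
shortL (array([540.5, 253.6]), array([66.9, 27.7]), 76.1)
longL (array([351.2, 318.1]), array([27.2, 94.4]), 16.1)
shortR (array([ 429.2, -257.2]), array([48.9, 25.5]), 79.6)
```

>>> {"method": "servo_tool", "body": {
  "plan": [
    [[0.0053,0.0074,-0.04,0,0.05],[0,0,-0.045,0,0.05],[0,0,-0.045,0,0.05],[0,0,-0.045,0,0.05],[0,0,-0.015,0,0.05],[0,0,0,0,0.05],[0,0,0,0,0.015],[0,0,0,0,0.015],[0,0,0,0,0.015],[0,0,0,0,0.015]]
  ]
}}

```text
time: 17.0
tool_pos: [430.8, -261.5, 87.0]
tcp_rot: [179.8, 0.1, 77.5]
ft_force: [-0.2, 0.3, 7.0]
finger_gap: 20.0
grip_force: 60.2
```

>>> {"method": "servo_tool", "body": {
  "plan": [
    [[0,0,0.04,0,0.015],[0,0,0.05,0,0.015],[0,0,0.05,0,0.015],[0.002,0.026,0.03,-8,0.015],[0.002,0.026,0,-8,0.015],[0.002,0.026,0,-8,0.015],[0.002,0.026,0,-8,0.015],[0.002,0.026,0,-8,0.015],[0.002,0.026,0,-8,0.015],[0.002,0.026,0,-8,0.015]]
  ]
}}

```text
time: 18.0
tool_pos: [443.5, -77.5, 255.7]
tcp_rot: [179.9, -0.1, 21.2]
ft_force: [0.1, 0.5, 0.2]
finger_gap: 20.4
grip_force: 59.3
```

>>> {"method": "servo_tool", "body": {
  "plan": [
    [[0.002,0.026,0,-8,0.015],[0.001,0.027,0,-7,0.015],[0,0,0,0,0.015],[0,0,0,0,0.015]]
  ]
}}

```text
time: 18.4
tool_pos: [446.5, -25.2, 255.4]
tcp_rot: [180.0, -0.1, 6.7]
ft_force: [-0.5, -0.0, -1.5]
finger_gap: 20.5
grip_force: 59.3
```

>>> {"method": "servo_tool", "body": {
  "plan": [
    [[0.0014,-0.0011,-0.045,0,0.015],[0,0,-0.045,0,0.015],[0,0,-0.04,0,0.015],[0,0,-0.008,0,0.015],[0,0,-0.005,0,0.015],[0,0,-0.004,0,0.015],[0,0,0,0,0.015]]
  ]
}}

```text
time: 19.1
tool_pos: [448.9, -27.0, 109.3]
tcp_rot: [180.0, -0.1, 6.5]
ft_force: [0.3, 0.1, -0.9]
finger_gap: 20.1
grip_force: 59.4
```

>>> {"method": "servo_tool", "body": {
  "plan": [
    [[-0.001,0,-0.002,0,0.015],[0,0,-0.0005,0,0.015],[0,0,0,0,0.015],[0,0,0,0,0.045],[0,0,0,0,0.045],[0,0,0,0,0.045],[0,0,0.04,0,0.045],[0,0,0.045,0,0.045],[0,0,0.045,0,0.045],[0,0,0.03,0,0.045]]
  ]
}}

```text
time: 20.1
tool_pos: [447.5, -26.7, 268.8]
tcp_rot: [179.9, -0.2, 6.5]
ft_force: [-0.1, 0.4, 0.5]
finger_gap: 45.1
grip_force: 0.0
```

>>> {"method": "servo_tool", "body": {
  "plan": [
    [[-0.0081,0.0288,0,8.2,0.05],[-0.0081,0.0288,0,8.2,0.05],[-0.0081,0.0288,0,8.2,0.05],[-0.0081,0.0288,0,8.2,0.05],[-0.0081,0.0288,0,8.2,0.05],[-0.0081,0.0288,0,8.2,0.05],[-0.0081,0.0288,0,8.2,0.05],[-0.0081,0.0288,0,8.2,0.05],[-0.0081,0.0288,0,8.2,0.05],[-0.0081,0.0288,0,8.2,0.05]]
  ]
}}

```text
time: 21.1
tool_pos: [365.2, 262.6, 265.2]
tcp_rot: [-180.0, 0.0, 88.9]
ft_force: [0.3, -0.6, 0.2]
finger_gap: 50.4
grip_force: 0.0
```

>>> {"method": "servo_tool", "body": {
  "plan": [
    [[-0.0081,0.0288,0,8.2,0.05],[-0.0081,0.0288,0,8,0.05],[0,0,0,0,0.05],[0,0,0,0,0.05]]
  ]
}}

```text
time: 21.5
tool_pos: [349.2, 319.2, 265.0]
tcp_rot: [-180.0, 0.0, 104.7]
ft_force: [-0.1, -0.1, 0.3]
finger_gap: 50.1
grip_force: 0.0
```

```bash
python3 - <<'E'
from h import *
s=snap('top','t8'); print(sense()['tool_pos'])
for p in((534,-16,46),(444,-27,46)):
    u,v=map(int,proj(s,p)); print('placed',caul(s,u,v,33,18,24))
for n,(u,v) in dict(shortL=(157,201),longL=(134,264)).items(): print(n,caul(s,u,v))
E
```

```text
[349.49622704 318.70523501 265.00894112]
placed (array([533.6, -16.1]), array([86.7, 17.1]), 6.7)
placed (array([443.5, -27.5]), array([54.7, 17.2]), 6.3)
shortL (array([539.4, 252.5]), array([69.1, 27.7]), 73.8)
longL (array([351.6, 316.6]), array([27.3, 97.3]), 15.0)
```

>>> {"method": "servo_tool", "body": {
  "plan": [
    [[0.0018,-0.0012,-0.045,0,0.05],[0,0,-0.045,0,0.05],[0,0,-0.045,0,0.05],[0,0,-0.035,0,0.05],[0,0,-0.01,0,0.05],[0,0,0,0,0.05],[0,0,0,0,0.015],[0,0,0,0,0.015],[0,0,0,0,0.015],[0,0,0,0,0.015]]
  ]
}}

```text
time: 22.55
tool_pos: [353.2, 319.0, 88.1]
tcp_rot: [179.7, -0.1, 104.7]
ft_force: [-0.6, -1.9, 9.0]
finger_gap: 19.9
grip_force: 59.7
```

>>> {"method": "servo_tool", "body": {
  "plan": [
    [[0,0,0.04,0,0.015],[0,0,0.05,0,0.015],[0,0,0.05,0,0.015],[0.0141,-0.0183,0.03,-8.2,0.015],[0.0141,-0.0183,0,-8.2,0.015],[0.0141,-0.0183,0,-8.2,0.015],[0.0141,-0.0183,0,-8.2,0.015],[0.0141,-0.0183,0,-8.2,0.015],[0.0141,-0.0183,0,-8.2,0.015],[0.0141,-0.0183,0,-8.2,0.015]]
  ]
}}

```text
time: 23.55
tool_pos: [450.9, 189.1, 256.7]
tcp_rot: [179.9, -0.1, 47.0]
ft_force: [0.7, -0.2, -0.8]
finger_gap: 20.2
grip_force: 59.1
```

>>> {"method": "servo_tool", "body": {
  "plan": [
    [[0.0141,-0.0183,0,-8.2,0.015],[0.0141,-0.0183,0,-8.2,0.015],[0.0141,-0.0183,0,-8.2,0.015],[0.0141,-0.0183,0,-8.2,0.015],[0.0141,-0.0183,0,-8,0.015],[0,0,0,0,0.015],[0,0,0,0,0.015]]
  ]
}}

```text
time: 24.25
tool_pos: [520.8, 98.1, 256.1]
tcp_rot: [-180.0, -0.1, 6.6]
ft_force: [0.2, 0.4, -0.6]
finger_gap: 20.5
grip_force: 59.1
```

>>> {"method": "servo_tool", "body": {
  "plan": [
    [[0.001,0.001,-0.045,0,0.015],[0,0,-0.045,0,0.015],[0,0,-0.04,0,0.015],[0,0,-0.008,0,0.015],[0,0,-0.004,0,0.015],[0,0,-0.003,0,0.015],[0,0,0,0,0.015]]
  ]
}}

```text
time: 24.95
tool_pos: [522.1, 100.1, 112.8]
tcp_rot: [-180.0, -0.1, 6.6]
ft_force: [-3.2, 0.2, 4.8]
finger_gap: 20.0
grip_force: 60.1
```

>>> {"method": "servo_tool", "body": {
  "plan": [
    [[0,-0.0005,-0.002,0,0.015],[0,0,-0.001,0,0.015],[0,0,0,0,0.015]]
  ]
}}

```text
time: 25.25
tool_pos: [523.0, 99.9, 111.3]
tcp_rot: [-180.0, -0.2, 6.6]
ft_force: [-5.1, 1.3, 12.7]
finger_gap: 20.0
grip_force: 61.1
```

```bash
python3 - <<'E'
from h import *
t=snap('top','t9');s=snap('scene','s9')
u,v=map(int,proj(s,(521,99,30)));a=s['frame'][v-35:v+25,u-50:u+30]
u2,v2=map(int,proj(t,(521,99,30)));b=t['frame'][v2-35:v2+25,u2-40:u2+40];print(u,v,u2,v2)
cv2.imwrite('pics/c8.png',np.vstack([cv2.resize(x,(400,300),interpolation=cv2.INTER_CUBIC) for x in(a,b)]))
print(caul(t,u2,v2,33,14,26))
E
```

```text
302 198 206 205
(array([484. , 102.5]), array([ 8.9, 17.8]), 89.7)
```

View pics/c8.png

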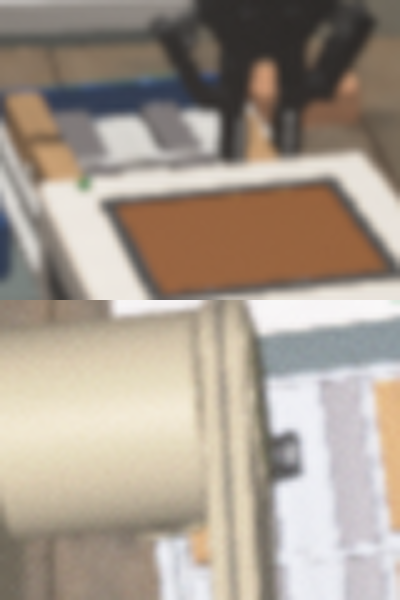

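```bash
python3 - <<'E'
from h import *
t=load('t9');s=load('s9')
b=ray(load('top0'),188,258.6,28); print('block',b)
S=lambda p:tuple(np.round([(proj(s,p)[0]-252)*5,(proj(s,p)[1]-163)*5]).astype(int))
T=lambda p:tuple(np.round([(proj(t,p)[0]-166)*5,(proj(t,p)[1]-170)*5+300]).astype(int))
print('block corners',[S(b+np.array([dx,dy,0])) for dx in(-22,22) for dy in(-35,35)])
a=np.radians(6.5);x=np.array([np.cos(a),np.sin(a),0]);y=np.array([-x[1],x[0],0]);c=np.array([522,99.4,20.])
for dz in(0,4,26,30): print(dz,'front',[S(c-45*x+w*y+[0,0,dz]) for w in(-11,11)],[T(c-45*x+w*y+[0,0,dz]) for w in(-11,11)],'rear',[S(c+45*x+w*y+[0,0,dz]) for w in(-11,11)])
E
```

```text
block [365.76239773 155.25976776  28.        ]
block corners [(np.int64(237), np.int64(60)), (np.int64(342), np.int64(56)), (np.int64(249), np.int64(87)), (np.int64(356), np.int64(83))]
0 front [(np.int64(215), np.int64(162)), (np.int64(250), np.int64(159))] [(np.int64(232), np.int64(550)), (np.int64(196), np.int64(554))] rear [(np.int64(258), np.int64(230)), (np.int64(295), np.int64(226))]
4 front [(np.int64(216), np.int64(157)), (np.int64(250), np.int64(153))] [(np.int64(231), np.int64(549)), (np.int64(195), np.int64(554))] rear [(np.int64(259), np.int64(223)), (np.int64(295), np.int64(220))]
26 front [(np.int64(217), np.int64(124)), (np.int64(252), np.int64(121))] [(np.int64(228), np.int64(548)), (np.int64(190), np.int64(553))] rear [(np.int64(260), np.int64(189)), (np.int64(297), np.int64(186))]
30 front [(np.int64(217), np.int64(118)), (np.int64(252), np.int64(115))] [(np.int64(227), np.int64(548)), (np.int64(190), np.int64(553))] rear [(np.int64(261), np.int64(183)), (np.int64(297), np.int64(180))]
```

The visible end, at (262,110) in the upper panel, sits slightly high. The caul tilted a few degrees in the grasp, and its rear end is already on the floor. Releasing should let it settle flat, and I'll check afterwards.

>>> {"method": "servo_tool", "body": {
  "plan": [
    [[-0.001,-0.0005,0,0,0.015],[0,0,0,0,0.03],[0,0,0,0,0.03],[0,0,0,0,0.04],[0,0,0,0,0.04],[0,0,0.04,0,0.04],[0,0,0.045,0,0.04],[0,0,0.045,0,0.04],[0,0,0.02,0,0.04]]
  ]
}}

```text
time: 26.25
tool_pos: [522.1, 98.4, 262.4]
tcp_rot: [180.0, -0.4, 6.5]
ft_force: [1.0, -0.5, 0.1]
finger_gap: 40.2
grip_force: 0.0
```

>>> {"method": "servo_tool", "body": {
  "plan": [
    [[0.0022,0.019,0,8.4,0.05],[0.0022,0.019,0,8.4,0.05],[0.0022,0.019,0,8.4,0.05],[0.0022,0.019,0,8.4,0.05],[0.0022,0.019,0,8.4,0.05],[0.0022,0.019,0,8.4,0.05],[0.0022,0.019,0,8.4,0.05],[0.0022,0.019,0,8.4,0.05],[0,0,0,0,0.05]]
  ]
}}

```text
time: 27.15
tool_pos: [537.9, 252.1, 256.9]
tcp_rot: [-180.0, -0.0, 74.0]
ft_force: [0.1, -0.3, 0.2]
finger_gap: 50.0
grip_force: 0.0
```

```bash
python3 - <<'E'
from h import *
s=snap('top','t10'); print(sense()['tool_pos'])
for p in((534,-16,46),(444,-27,46),(521,99,46)):
    u,v=map(int,proj(s,p)); print('placed',caul(s,u,v,33,18,24))
print(caul(s,157,201))
a=snap('scene','s10')['frame'][150:240,230:340]
cv2.imwrite('pics/c9.png',np.hstack([cv2.resize(x,(400,330),interpolation=cv2.INTER_CUBIC) for x in(a,s['frame'][150:250,140:270])]))
E
```

```text
[537.9244103  250.89923084 256.84727673]
placed (array([533.8, -16.1]), array([87.1, 17.3]), 6.3)
placed (array([443.5, -27.4]), array([54.5, 17.6]), 5.5)
placed (array([516.5,  99. ]), array([85.5, 19.5]), 6.3)
(array([540.3, 253.4]), array([71.2, 27.7]), 74.1)
```

View pics/c9.png

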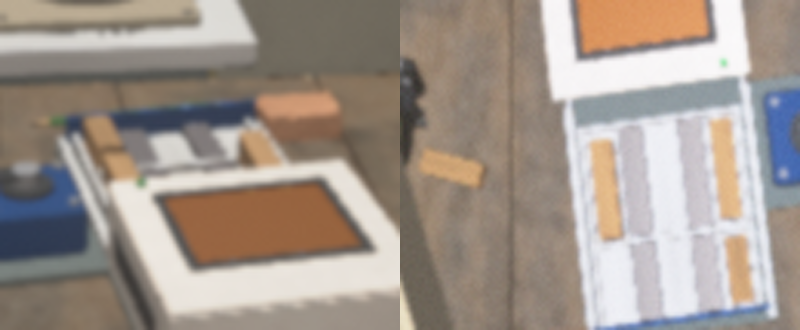

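In the right panel the left long caul, at (606,190), sits about 5 mm too far forward with its front end at the cross rib. I'll shift it back later. First comes the left short caul.

>>> {"method": "servo_tool", "body": {
  "plan": [
    [[0.0023,0.0025,-0.045,0,0.05],[0,0,-0.045,0,0.05],[0,0,-0.045,0,0.05],[0,0,-0.025,0,0.05],[0,0,-0.012,0,0.05],[0,0,0,0,0.05],[0,0,0,0,0.015],[0,0,0,0,0.015],[0,0,0,0,0.015],[0,0,0,0,0.015]]
  ]
}}

```text
time: 28.25
tool_pos: [542.3, 253.3, 88.1]
tcp_rot: [179.8, -0.2, 73.7]
ft_force: [0.2, -1.5, 7.3]
finger_gap: 20.2
grip_force: 59.9
```

>>> {"method": "servo_tool", "body": {
  "plan": [
    [[0,0,0.04,0,0.015],[0,0,0.05,0,0.015],[0,0,0.05,0,0.015],[-0.0124,-0.0183,0.03,-7.5,0.015],[-0.0124,-0.0183,0,-7.5,0.015],[-0.0124,-0.0183,0,-7.5,0.015],[-0.0124,-0.0183,0,-7.5,0.015],[-0.0124,-0.0183,0,-7.5,0.015],[-0.0124,-0.0183,0,-7.5,0.015],[-0.0124,-0.0183,0,-7.5,0.015]]
  ]
}}

```text
time: 29.25
tool_pos: [453.4, 124.0, 256.4]
tcp_rot: [180.0, -0.1, 20.9]
ft_force: [0.4, 0.5, -0.3]
finger_gap: 20.0
grip_force: 59.0
```

>>> {"method": "servo_tool", "body": {
  "plan": [
    [[-0.0124,-0.0183,0,-7.5,0.015],[-0.0124,-0.0183,0,-7.3,0.015],[0,0,0,0,0.015],[0,0,0,0,0.015]]
  ]
}}

```text
time: 29.65
tool_pos: [429.3, 88.0, 256.3]
tcp_rot: [-180.0, -0.1, 6.5]
ft_force: [0.6, 0.3, -0.6]
finger_gap: 19.9
grip_force: 59.0
```

>>> {"method": "servo_tool", "body": {
  "plan": [
    [[0.001,0.0005,-0.045,0,0.015],[0,0,-0.045,0,0.015],[0,0,-0.04,0,0.015],[0,0,-0.008,0,0.015],[0,0,-0.006,0,0.015],[0,0,-0.004,0,0.015],[0,0,0,0,0.015]]
  ]
}}

```text
time: 30.35
tool_pos: [430.8, 89.0, 108.4]
tcp_rot: [-180.0, -0.1, 6.5]
ft_force: [-0.3, 0.3, 0.4]
finger_gap: 20.4
grip_force: 59.0
```

>>> {"method": "servo_tool", "body": {
  "plan": [
    [[0,0,-0.001,0,0.015],[0,0,0,0,0.04],[0,0,0,0,0.04],[0,0,0,0,0.04],[0,0,0.04,0,0.04],[0,0,0.045,0,0.04],[0.029,0.0033,0,0,0.04],[0.029,0.0033,0,0,0.04],[0.028,0.0034,0,0,0.04],[0,0,0,0,0.04]]
  ]
}}

```text
time: 31.35
tool_pos: [518.3, 98.6, 191.3]
tcp_rot: [180.0, -0.1, 6.4]
ft_force: [-1.1, -0.1, -1.4]
finger_gap: 40.1
grip_force: 0.0
```

>>> {"method": "servo_tool", "body": {
  "plan": [
    [[0,0,0,0,0.04],[0,0,-0.045,0,0.04],[0,0,-0.035,0,0.04],[0,0,0,0,0.04],[0,0,0,0,0.015],[0,0,0,0,0.015],[0,0,0,0,0.015],[0,0,0,0,0.015]]
  ]
}}

```text
time: 32.15
tool_pos: [517.0, 98.6, 113.1]
tcp_rot: [180.0, -0.2, 6.4]
ft_force: [-0.6, 0.4, -0.0]
finger_gap: 20.3
grip_force: 60.5
```

Lift a little, shift back 5 mm into the bay and lower.

>>> {"method": "servo_tool", "body": {
  "plan": [
    [[0,0,0.015,0,0.015],[0.005,0.0006,0,0,0.015],[0,0,0,0,0.015],[0,0,-0.008,0,0.015],[0,0,-0.006,0,0.015],[0,0,0,0,0.015]]
  ]
}}

```text
time: 32.75
tool_pos: [520.4, 99.2, 111.2]
tcp_rot: [-180.0, 0.1, 6.4]
ft_force: [-2.8, -0.2, 5.0]
finger_gap: 20.1
grip_force: 61.5
```

>>> {"method": "servo_tool", "body": {
  "plan": [
    [[0,0,-0.001,0,0.015],[0,0,0,0,0.03],[0,0,0,0,0.04],[0,0,0,0,0.04],[0,0,0,0,0.04],[0,0,0.04,0,0.04],[0,0,0.045,0,0.04],[0,0,0.045,0,0.04],[0,0,0.03,0,0.04]]
  ]
}}

```text
time: 33.65
tool_pos: [521.7, 99.2, 275.1]
tcp_rot: [180.0, -0.2, 6.4]
ft_force: [0.7, -0.0, -0.1]
finger_gap: 40.1
grip_force: 0.0
```

>>> {"method": "servo_tool", "body": {
  "plan": [
    [[0,0.045,0,0,0.04],[0,0.045,0,0,0.04],[0,0.045,0,0,0.04],[0,0.045,0,0,0.04],[0,0,0,0,0.04]]
  ]
}}

```text
time: 34.15
tool_pos: [519.9, 284.0, 271.0]
tcp_rot: [-179.9, 0.0, 6.7]
ft_force: [-0.5, 0.5, 0.1]
finger_gap: 40.2
grip_force: 0.0
```

```bash
python3 - <<'E'
from h import *
s=snap('top','t11'); print(sense()['tool_pos'])
for p in((534,-16,46),(444,-27,46),(521,99,46),(431,88,46)):
    u,v=map(int,proj(s,p)); print('placed',caul(s,u,v,33,16,21 if p[0]>500 else 15))
a=snap('scene','s11')['frame'][170:220,240:320]
cv2.imwrite('pics/c10.png',np.hstack([cv2.resize(x,(400,300),interpolation=cv2.INTER_CUBIC) for x in(a,s['frame'][165:255,170:290])]))
E
```

```text
[520.19696692 281.67878879 270.82598532]
placed (array([539.7,  -8.8]), array([86.8, 18.6]), 4.9)
placed (array([443.7, -27.6]), array([54.4, 17.5]), 7.3)
placed (array([521.2,  98.9]), array([86.6, 19.4]), 6.5)
placed (array([426.9,  88.2]), array([56.4, 19.3]), 6.7)
```

View pics/c10.png

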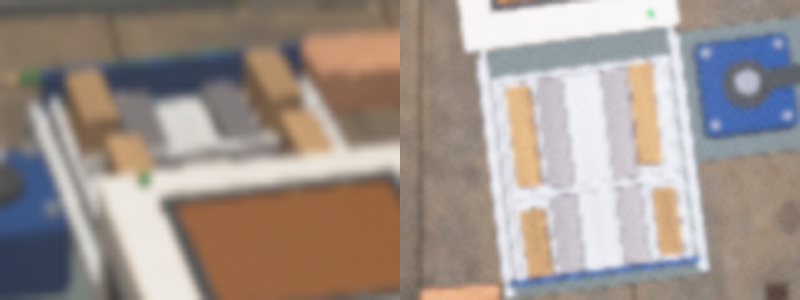

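The right-hand long caul was knocked to about (540,-9), up against the spacer; it is at (645,115) in the right panel. I'll regrasp and recentre it.

>>> {"method": "servo_tool", "body": {
  "plan": [
    [[0.0028,-0.0415,0,0,0.04],[0.0028,-0.0415,0,0,0.04],[0.0028,-0.0415,0,0,0.04],[0.0028,-0.0415,0,0,0.04],[0.0028,-0.0415,0,0,0.04],[0.0028,-0.0415,0,0,0.04],[0.0027,-0.0415,0,0,0.04],[0,0,-0.04,0,0.04],[0,0,0,0,0.04],[0,0,0,0,0.04]]
  ]
}}

```text
time: 35.25
tool_pos: [539.3, -12.1, 230.7]
tcp_rot: [-180.0, 0.2, 6.3]
ft_force: [0.5, 0.9, 0.9]
finger_gap: 39.9
grip_force: 0.0
```

>>> {"method": "servo_tool", "body": {
  "plan": [
    [[0.0005,0.003,-0.045,0,0.042],[0,0,-0.045,0,0.042],[0,0,-0.028,0,0.042],[0,0,0,0,0.042],[0,0,0,0,0.042],[0,0,0,0,0.015],[0,0,0,0,0.015],[0,0,0,0,0.015],[0,0,0,0,0.015]]
  ]
}}

```text
time: 36.15
tool_pos: [543.1, -8.5, 116.8]
tcp_rot: [179.9, -0.3, 6.4]
ft_force: [-1.1, 0.9, 6.8]
finger_gap: 18.3
grip_force: 58.5
```

>>> {"method": "servo_tool", "body": {
  "plan": [
    [[0,0,0,0,0.042],[0,0,0,0,0.042],[-0.001,0,-0.006,0,0.042],[0,0,0,0,0.042],[0,0,0,0,0.015],[0,0,0,0,0.015],[0,0,0,0,0.015],[0,0,0,0,0.015]]
  ]
}}

```text
time: 36.95
tool_pos: [539.8, -8.4, 107.2]
tcp_rot: [-180.0, 0.0, 6.4]
ft_force: [-1.3, 0.5, 0.7]
finger_gap: 20.4
grip_force: 58.8
```

>>> {"method": "servo_tool", "body": {
  "plan": [
    [[0,0,0.018,0,0.015],[-0.0055,-0.0077,0,0,0.015],[0,0,0,0,0.015],[0,0,-0.01,0,0.015],[0,0,-0.005,0,0.015],[0,0,0,0,0.015]]
  ]
}}

```text
time: 37.55
tool_pos: [533.0, -15.9, 108.0]
tcp_rot: [-179.9, 0.2, 6.4]
ft_force: [-0.4, 1.0, -0.6]
finger_gap: 20.4
grip_force: 58.9
```

>>> {"method": "servo_tool", "body": {
  "plan": [
    [[0.001,0,-0.002,0,0.015],[0,0,0,0,0.015]]
  ]
}}

```text
time: 37.75
tool_pos: [535.4, -16.0, 107.9]
tcp_rot: [-180.0, 0.0, 6.4]
ft_force: [0.4, 0.5, -0.1]
finger_gap: 20.3
grip_force: 58.9
```

>>> {"method": "servo_tool", "body": {
  "plan": [
    [[0,0,-0.002,0,0.015],[0,0,0,0,0.015],[0,0,0,0,0.03],[0,0,0,0,0.04],[0,0,0,0,0.04],[0,0,0.04,0,0.04],[0,0,0.045,0,0.04],[0,0,0.045,0,0.04],[0,0,0.03,0,0.04],[0,-0.04,0,0,0.04]]
  ]
}}

```text
time: 38.75
tool_pos: [538.2, -53.7, 272.8]
tcp_rot: [179.9, -0.6, 6.7]
ft_force: [1.8, -0.4, 0.6]
finger_gap: 39.8
grip_force: 0.0
```

>>> {"method": "servo_tool", "body": {
  "plan": [
    [[0.008,-0.045,0,0,0.04],[0.008,-0.045,0,0,0.04],[0.008,0,0,0,0.04],[0.008,0,0,0,0.04],[0,0,0,0,0.04]]
  ]
}}

```text
time: 39.25
tool_pos: [568.0, -145.3, 266.0]
tcp_rot: [-180.0, 0.0, 6.4]
ft_force: [-0.7, 0.1, 0.3]
finger_gap: 39.6
grip_force: 0.0
```

```bash
python3 - <<'E'
from h import *
s=snap('top','t12'); print(sense()['tool_pos'])
for p in((534,-16,46),(444,-27,46),(521,99,46),(431,88,46)):
    u,v=map(int,proj(s,p)); print('placed',caul(s,u,v,33,16,21 if p[0]>500 else 15))
a=snap('scene','s12')['frame'][170:220,240:320]
cv2.imwrite('pics/c11.png',np.hstack([cv2.resize(x,(400,300),interpolation=cv2.INTER_CUBIC) for x in(a,s['frame'][165:255,170:290])]))
E
```

```text
[ 567.65109145 -144.91740801  265.95949742]
placed (array([536.7, -16.2]), array([87.5, 17.9]), 5.7)
placed (array([459.9, -21.3]), array([ 8.9, 20.6]), 89.1)
placed (array([521.2,  99.2]), array([87.5, 20.1]), 7.2)
placed (array([426.7,  88.3]), array([56. , 19.7]), 6.7)
```

View pics/c11.png

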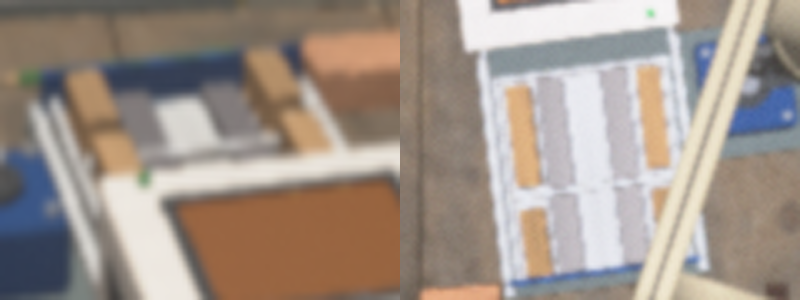

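All four cauls lie in their bays in both panels, so I'll wind back in. Next is regrasping the upright grip at (569,-158).

>>> {"method": "servo_tool", "body": {
  "plan": [
    [[0.0017,-0.0136,0,0,0.05],[0,0,0,0,0.05],[0,0,-0.03,0,0.05],[0,0,-0.03,0,0.05],[0,0,-0.016,0,0.05],[0,0,0,0,0.05],[0,0,0,0,0.012],[0,0,0,0,0.012],[0,0,0,0,0.012],[0,0,0,0,0.012]]
  ],
  "force": 50
}}

```text
time: 40.35
tool_pos: [570.1, -159.1, 192.6]
tcp_rot: [-180.0, -0.2, 6.4]
ft_force: [-1.1, 4.2, 3.9]
finger_gap: 16.8
grip_force: 48.7
```

```bash
python3 - <<'E'
import numpy as np
h=np.array([563.3,-99.3]);q=np.array([570.1,-159.1])/1000
for i in range(1,31):
    t=np.radians(-83.5+15*i+(3 if i==30 else 0)); w=np.round((h+59.8*np.array([np.cos(t),np.sin(t)]))/1000-q,4); q=q+w
    print(f"[{w[0]:.4f}, {w[1]:.4f}, 0, 0, 0.012],",end='\n' if i%10==0 else ' ')
    if i%10==0: print(q)
E
```

```text
[0.0151, 0.0042, 0, 0, 0.012], [0.0137, 0.0075, 0, 0, 0.012], [0.0112, 0.0109, 0, 0, 0.012], [0.0080, 0.0134, 0, 0, 0.012], [0.0043, 0.0150, 0, 0, 0.012], [0.0003, 0.0156, 0, 0, 0.012], [-0.0038, 0.0151, 0, 0, 0.012], [-0.0075, 0.0137, 0, 0, 0.012], [-0.0109, 0.0112, 0, 0, 0.012], [-0.0134, 0.0080, 0, 0, 0.012],
[ 0.5871 -0.0445]
[-0.0150, 0.0043, 0, 0, 0.012], [-0.0156, 0.0003, 0, 0, 0.012], [-0.0151, -0.0038, 0, 0, 0.012], [-0.0137, -0.0075, 0, 0, 0.012], [-0.0112, -0.0109, 0, 0, 0.012], [-0.0080, -0.0134, 0, 0, 0.012], [-0.0043, -0.0150, 0, 0, 0.012], [-0.0003, -0.0156, 0, 0, 0.012], [0.0038, -0.0151, 0, 0, 0.012], [0.0075, -0.0137, 0, 0, 0.012],
[ 0.5152 -0.1349]
[0.0109, -0.0112, 0, 0, 0.012], [0.0134, -0.0080, 0, 0, 0.012], [0.0150, -0.0043, 0, 0, 0.012], [0.0156, -0.0003, 0, 0, 0.012], [0.0151, 0.0038, 0, 0, 0.012], [0.0137, 0.0075, 0, 0, 0.012], [0.0112, 0.0109, 0, 0, 0.012], [0.0080, 0.0134, 0, 0, 0.012], [0.0043, 0.0150, 0, 0, 0.012], [-0.0001, 0.0187, 0, 0, 0.012],
[ 0.6223 -0.0894]
```

>>> {"method": "servo_tool", "body": {
  "plan": [
    [[0.0151,0.0042,0,0,0.012],[0.0137,0.0075,0,0,0.012],[0.0112,0.0109,0,0,0.012],[0.008,0.0134,0,0,0.012],[0.0043,0.015,0,0,0.012],[0.0003,0.0156,0,0,0.012],[-0.0038,0.0151,0,0,0.012],[-0.0075,0.0137,0,0,0.012],[-0.0109,0.0112,0,0,0.012],[-0.0134,0.008,0,0,0.012]]
  ]
}}

```text
time: 41.35
tool_pos: [587.7, -45.4, 192.8]
tcp_rot: [179.9, -0.3, 6.4]
ft_force: [4.2, -3.9, -0.7]
finger_gap: 16.7
grip_force: 48.7
```

>>> {"method": "servo_tool", "body": {
  "plan": [
    [[-0.015,0.0043,0,0,0.012],[-0.0156,0.0003,0,0,0.012],[-0.0151,-0.0038,0,0,0.012],[-0.0137,-0.0075,0,0,0.012],[-0.0112,-0.0109,0,0,0.012],[-0.008,-0.0134,0,0,0.012],[-0.0043,-0.015,0,0,0.012],[-0.0003,-0.0156,0,0,0.012],[0.0038,-0.0151,0,0,0.012],[0.0075,-0.0137,0,0,0.012]]
  ]
}}

```text
time: 42.35
tool_pos: [514.3, -136.1, 192.6]
tcp_rot: [180.0, -0.1, 6.4]
ft_force: [-3.5, 3.4, 6.3]
finger_gap: 16.6
grip_force: 50.0
```

>>> {"method": "servo_tool", "body": {
  "plan": [
    [[0.0109,-0.0112,0,0,0.012],[0.0134,-0.008,0,0,0.012],[0.015,-0.0043,0,0,0.012],[0.0156,-0.0003,0,0,0.012],[0.0151,0.0038,0,0,0.012],[0.0137,0.0075,0,0,0.012],[0.0112,0.0109,0,0,0.012],[0.008,0.0134,0,0,0.012],[0.0043,0.015,0,0,0.012],[-0.0001,0.0187,0,0,0.012]]
  ]
}}

```text
time: 43.35
tool_pos: [621.8, -91.2, 192.6]
tcp_rot: [179.8, -0.0, 6.4]
ft_force: [-9.0, -7.9, 6.7]
finger_gap: 16.5
grip_force: 49.8
```

>>> {"method": "servo_tool", "body": {
  "plan": [
    [[0,0,0,0,0.012],[0,0,0,0,0.012],[0,0,0,0,0.012]]
  ]
}}

```text
time: 43.65
tool_pos: [621.7, -91.2, 192.8]
tcp_rot: [179.8, -0.1, 6.4]
ft_force: [-5.5, -3.9, 5.8]
finger_gap: 16.6
grip_force: 49.8
```

>>> {"method": "servo_tool", "body": {
  "plan": [
    [[0,0.004,0,0,0.012],[0,0,0,0,0.012],[0,0,0,0,0.012],[0,0,0,0,0.012]]
  ]
}}

```text
time: 44.05
tool_pos: [621.6, -90.0, 192.9]
tcp_rot: [179.6, -0.1, 6.3]
ft_force: [-4.4, -16.7, 4.5]
finger_gap: 16.5
grip_force: 50.2
```

```bash
python3 - <<'E'
from h import *
t=snap('top','t13'); s=snap('scene','s13')
# tray-edge check: blue front plate pixels (low z=44) in front of hood
f=t['frame']; b=f[...,0].astype(int)-f[...,2]
m=(b>50); a=np.radians(6.5)
pts=[]
for v in range(165,200):
    for u in range(190,255):
        if m[v,u]: pts.append(ray(t,u,v,44)[:2])
pts=np.array(pts)-[562.5,-99.5]; xy=np.c_[pts@[np.cos(a),np.sin(a)],pts@[-np.sin(a),np.cos(a)]]
k=(xy[:,1]>70);print(k.sum(),xy[k].min(0),xy[k].max(0),np.median(xy[k],0))
t=load('top0');f=t['frame']; b=f[...,0].astype(int)-f[...,2]; m=b>50
pts=np.array([ray(t,u,v,44)[:2] for v in range(165,200) for u in range(190,255) if m[v,u]])-[562.5,-99.5]
xy=np.c_[pts@[np.cos(a),np.sin(a)],pts@[-np.sin(a),np.cos(a)]];k=(xy[:,1]>70);print(k.sum(),xy[k].min(0),xy[k].max(0),np.median(xy[k],0))
E
```

```text
55 [50.01540658 71.57061438] [ 54.58057777 226.90691346] [ 52.31778647 176.03548084]
89 [49.89928668 71.57061438] [ 54.96481361 226.90691346] [ 52.39109097 152.22594764]
```

The 16.7 N reaction and the front plate's unchanged position confirm the tray is fully in. Now I fold the grip down along the arc.

>>> {"method": "servo_tool", "body": {
  "plan": [
    [[0,-0.004,0,0,0.012],[-0.0087,-0.001,-0.0008,0,0.012],[-0.0084,-0.001,-0.0022,0,0.012],[-0.0079,-0.0009,-0.0037,0,0.012],[-0.0071,-0.0008,-0.005,0,0.012],[-0.0062,-0.0007,-0.0062,0,0.012],[0,0,0,0,0.012]]
  ],
  "force": 30
}}

```text
time: 44.85
tool_pos: [585.2, -95.7, 177.4]
tcp_rot: [179.8, -0.4, 6.4]
ft_force: [-3.0, -2.2, 13.6]
finger_gap: 16.8
grip_force: 51.3
```

>>> {"method": "servo_tool", "body": {
  "plan": [
    [[-0.005,-0.0006,-0.0071,0,0.012],[-0.0037,-0.0004,-0.0079,0,0.012],[-0.0022,-0.0003,-0.0084,0,0.012],[-0.0008,-0.0001,-0.0075,0,0.012],[0,0,0,0,0.012],[0,0,0,0,0.012]]
  ]
}}

```text
time: 45.45
tool_pos: [572.5, -97.2, 144.9]
tcp_rot: [179.8, -0.2, 6.4]
ft_force: [-6.9, -4.9, 11.0]
finger_gap: 16.6
grip_force: 59.2
```

>>> {"method": "servo_tool", "body": {
  "plan": [
    [[0,0,0,0,0.04],[0,0,0,0,0.04],[0,0,0,0,0.04],[0,0,0.03,0,0.04],[0,0,0.04,0,0.04],[0,0,0.045,0,0.04],[0,0,0,0,0.04]]
  ]
}}

```text
time: 46.15
tool_pos: [574.6, -96.4, 264.7]
tcp_rot: [179.8, -0.7, 6.4]
ft_force: [0.9, -0.3, 1.1]
finger_gap: 39.8
grip_force: 0.0
```

```bash
python3 - <<'E'
from h import *
s=snap('scene','s14'); f0=load('scene0')['frame']; u0,v0=215,170
cv2.imwrite('pics/c12.png',np.hstack([cv2.resize(x[v0:v0+60,u0:u0+70],(400,343),interpolation=cv2.INTER_CUBIC) for x in(f0,s['frame'])]))
for n,f in(('0',f0),('now',s['frame'])):
    h=cv2.cvtColor(f[v0:v0+60,u0:u0+50],cv2.COLOR_BGR2HSV); m=((h[...,0]<8)|(h[...,0]>172))&(h[...,1]>140)&(h[...,2]>90)
    ys,xs=np.nonzero(m); print(n,len(xs),xs.min(),xs.max(),ys.min(),ys.max(),xs.mean(),ys.mean())
E
```

```text
0 56 19 26 18 28 22.125 22.839285714285715
now 89 19 26 11 27 22.44943820224719 18.662921348314608
```

View pics/c12.png

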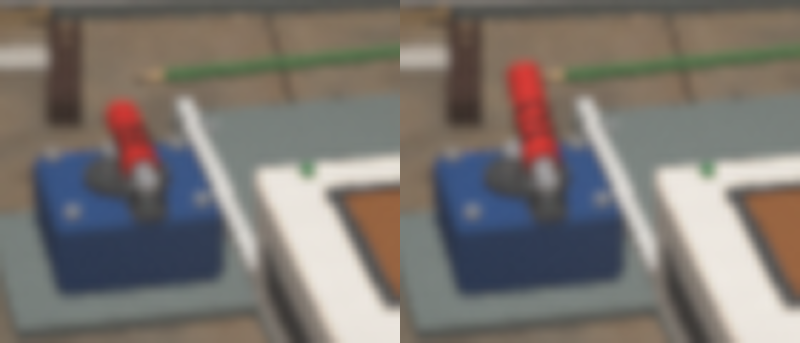

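The right panel shows the grip still raised about 20–25°, with its end at (525,70) versus (122,110) at the start. I'll press it flat from above with closed fingers.

>>> {"method": "servo_tool", "body": {
  "plan": [
    [[-0.009,-0.003,0,0,0],[0,0,0,0,0],[0,0,0,0,0],[0,0,-0.03,0,0],[0,0,-0.03,0,0],[0,0,-0.02,0,0],[0,0,-0.012,0,0],[0,0,-0.006,0,0],[0,0,0,0,0]]
  ]
}}

```text
time: 47.1
tool_pos: [561.2, -99.2, 159.4]
tcp_rot: [180.0, 0.2, 6.4]
ft_force: [-12.0, -0.3, 19.5]
finger_gap: -0.1
grip_force: 9.6
```

>>> {"method": "servo_tool", "body": {
  "plan": [
    [[0,0,0.03,0,0],[0,0,0.04,0,0],[0,0,0.04,0,0],[0,0,0,0,0]]
  ]
}}

```text
time: 47.5
tool_pos: [565.4, -99.5, 276.2]
tcp_rot: [179.8, -0.6, 6.4]
ft_force: [0.8, -0.4, 0.0]
finger_gap: -0.3
grip_force: 0.0
```

```bash
python3 - <<'E'
from h import *
s=snap('scene','s15'); f0=load('scene0')['frame']; u0,v0=215,170
def st(f):
    h=cv2.cvtColor(f[v0:v0+60,u0:u0+50],cv2.COLOR_BGR2HSV); m=((h[...,0]<8)|(h[...,0]>172))&(h[...,1]>140)&(h[...,2]>90)
    ys,xs=np.nonzero(m); return len(xs),xs.min(),xs.max(),ys.min(),ys.max(),xs.mean(),ys.mean()
print(st(f0),st(s['frame']))
d=cv2.absdiff(f0,s['frame'])[v0:v0+60,u0:u0+50].max(2); print((d>50).sum(), np.argwhere(d>50)[:20].tolist())
E
```

```text
(56, np.int64(19), np.int64(26), np.int64(18), np.int64(28), np.float64(22.125), np.float64(22.839285714285715)) (48, np.int64(19), np.int64(26), np.int64(19), np.int64(29), np.float64(22.104166666666668), np.float64(23.645833333333332))
0 []
```

The grip now matches the starting image, so it is folded flat, and the crank is at its stop. Handing in.

```bash
python3 -c "
from h import *
print(r.hand_in())"
```

```text
the job is handed in; nothing more can be done
None
```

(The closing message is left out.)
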